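# Seat a sauce jar in the labelling cradle

### The job

Take the glass sauce jar lying on the wooden rest and lay it gently in the V-cradle of the blue labelling jig, on both flanks, with its base toward the red back stop. Then push it down the cradle by feel until the base meets the stop, keep it pressed there for a moment with a light, steady hand push of around 10 N (firm enough to be sure, never rammed), and let go so that it stays resting on both flanks and against the stop. Leave the standing jars and the tape roll alone.

Things in the scene. Friction and masses are not known exactly. Their poses are not given: they have to be found in the camera images.
- jar: the lying jar: full, 0.2 to 0.32 kg, 84 mm long. Origin in its middle, on its axis; x runs along the axis from base to lid. Red-brown body 52 mm in diameter over the 66 mm at the base end, then a 4 mm neck of 44 mm, then a black lid 48 mm in diameter and 14 mm long. Starts lying level, axis 35.5 mm above the table; free to roll
- jar_base (a point): centre of the jar's flat base (the end that must meet the stop)
- jar_lid (a point): centre of the jar's flat lid top, the end face to push on
- rest: the parking rest, fixed: plywood plate 100 x 70 x 6 mm with two wooden dowels (8 mm thick, 90 mm long, 28 mm apart, tops 13 mm above the table) that run along its x and carry the jar. Origin under its centre, z up
- jig: the labelling jig, fixed: blue plate 220 x 100 x 10 mm that carries the cradle. Origin on the table under the middle of the cradle; z up, x (level) toward the back stop. The cradle slopes down by 10 degrees (0.175 rad) toward the stop, too little for the jar to slide by itself
- stop: the back stop at the cradle's low end: aluminium block 22 mm thick, 52 mm wide, top 17 mm above its origin. Origin in its uphill face, on the axis a jar in the cradle has, 57 mm above the table; x runs down the slope along that axis into the block, y across, z square to the cradle (10 degrees off vertical)
- stop_screw (a point): rear end of the block's screw boss, on the axis, 40 mm beyond the block's uphill face; says nothing of the setting. The locked screw carries the red rubber pad, 22 x 22 mm, centred on the axis. The pad's front is 3 to 23 mm uphill of the block's face, set differently each time and not reported: it must be seen or felt. It yields 0.08 mm per N
- flank_left: the white flank on the +y side of the cradle; same frame as stop. Flat plate 150 mm long, x = -150 mm to 0, 5 mm thick, rising at 40 degrees (the V opens 100 degrees, its bottom edge 34 mm below the axis) to its upper edge 22 mm from the middle and 16 mm below the axis
- flank_right: the white flank on the -y side, mirror image of the left one, same frame
- jar_red_a: standing sauce jar, 52 mm diameter, 84 mm high, red-brown with a black lid, a bystander; origin at the centre of its underside
- jar_red_b: standing sauce jar, 52 mm diameter, 84 mm high, red-brown with a black lid, a bystander; origin at the centre of its underside
- tape_roll: brown cardboard tape roll lying flat, 100 mm outside diameter, 48 mm high, a bystander; origin at the centre of its underside
Not all that is in view belongs to the job. What is shaped like the jar but green or orange is not meant. What is meant by the jig is not orange, and is the smaller of those in its own colour.

How it is judged:
On the way, in this order (a step that is already met when the one before it is completed fails the run):
1. the jar lies in the cradle on both flanks, in line with it, base toward the stop, not yet pressed on the stop (contact force between jar and flank_left above 0.3 N and contact force between jar and flank_right above 0.3 N and angle between the x axis of jar and the x axis of stop, either way round below 0.08 rad and y of jar_base in the frame of stop between -0.005 and 0.005 m and z of jar_base in the frame of stop between -0.005 and 0.005 m and x of jar_base in the frame of stop above -0.1 m and contact force between jar and stop below 2 N), for 0.2 s.
2. the jar, in line in the cradle, is pressed against the back stop with more than 3 N for 0.4 s (angle between the x axis of jar and the x axis of stop, either way round below 0.08 rad and y of jar_base in the frame of stop between -0.005 and 0.005 m and z of jar_base in the frame of stop between -0.005 and 0.005 m and contact force between jar and stop above 3 N), for 0.4 s.
At the end, for the whole second after the job is handed in: The released jar is at rest on both cradle flanks (over 0.3 N each) and touches the back stop's pad (over 0.1 N), its base 1 to 25 mm uphill of the stop block, within 5 mm of the cradle's axis across and in height, and its axis within 0.08 rad of the cradle's (contact force between jar and flank_left above 0.3 N and contact force between jar and flank_right above 0.3 N and angle between the x axis of jar and the x axis of stop, either way round below 0.08 rad and y of jar_base in the frame of stop between -0.005 and 0.005 m and z of jar_base in the frame of stop between -0.005 and 0.005 m and contact force between jar and stop above 0.1 N and x of jar_base in the frame of stop between -0.025 and -0.001 m and linear speed of jar below 0.01 m/s and angular speed of jar below 0.1 rad/s).
It fails at once if the first standing jar is shifted by more than 25 mm or tipped by more than 0.35 rad (distance of jar_red_a from where it was at the start of the episode above 0.025 m or angle between jar_red_a's own z axis and vertical above 0.35 rad).
It fails at once if the second standing jar is shifted by more than 25 mm or tipped by more than 0.35 rad (distance of jar_red_b from where it was at the start of the episode above 0.025 m or angle between jar_red_b's own z axis and vertical above 0.35 rad).
It fails at once if the tape roll is shifted by more than 25 mm or tipped by more than 0.35 rad (distance of tape_roll from where it was at the start of the episode above 0.025 m or angle between tape_roll's own z axis and vertical above 0.35 rad).
It fails at once if the jar is rammed against the back stop: more than 15 N (contact force between jar and stop above 15 N).
It fails at once if the jar is dropped or forced onto a cradle flank: more than 25 N (contact force between jar and flank_left above 25 N or contact force between jar and flank_right above 25 N).
It also fails if it takes over 67 s, if anything falls off the work surface, if the arm or the gripper's body presses on something with over 40 N, if the wrist force passes 120 N, or if a joint passes its speed limit or range.

### The arm

A 7-joint arm with a two-finger parallel gripper is mounted at the origin on the work surface. World frame = base frame: x ahead of the robot, y to its left, z up, the work surface at z = 0. Lengths are in m, angles in rad, forces in N, time in s.
With the tool pointing down it reaches from about 0.35 to 0.9 m from the base axis. Payload 8.1 kg.
Tool frame: the origin (TCP) lies midway between the tips of the shut fingers; the grasp point (between the pads) lies arm.tcp_to_grasp behind it (arm.tcp_to_grasp is the distance from the TCP to the grasp point, in m); z points along the fingers, y is the line along which they close (so a half turn about z gives the same grasp; the last joint's range is limited). The gripper opens to 92 mm and grips with 3 to 60 N. Pads are 19 mm wide; open, the fingers measure 130 mm over their backs; the gripper's body (75 mm by 190 mm) begins 47 mm behind the grasp point.
Start: joints at [1.201, 0.434, 0.025, 1.573, -0.012, 1.134, -0.075], TCP at [0.165, -0.603, 0.227] pointing down, gripper open.
Joint ranges: [-2.62, 2.62], [-0.44, 2.09], [-1.27, 1.32], [0.08, 2.57], [-1.32, 4.46], [0.12, 2], [-2.74, 2.74]. Speed limits (rad/s): [2.22, 2.22, 3.01, 3.01, 3.14, 3.14, 3.14].

### API

Orientations are given as a rotation vector (axis times angle).
In Python, from cell import observe, get_image, arm gives the robot as it stands. The module is installed in compiled form; this text tells all that it offers.
- The arm moves only by the tool drive_tool, never from a script. Its argument "steps" is a list of rows, each a list of 5 numbers: the closure, from 0 (fully open) to 1 (shut), then the shift along the world's x, y, z in mm, then the turn about the world's z in rad. In form: [[hand, x, y, z, roll], ...]. A call has 1 to 20 rows; each row shifts and turns the commanded pose from where the row before left it; what a row does not reach is not made up. A row lasts 1/12 s, in which the tool goes at most 41.7 mm and 7.16 degrees, less where a joint would pass 70% of its speed; a pose out of reach is approached as far as the arm can. A call with a gripper value outside its range is refused whole. The fingers move at their own pace and stop on an object; "grip_force" is the grip in N (left out, the last holds). Time passes only in rows, so rows that do not move let the fingers close. It gives the time, the measured TCP pose, the force, the opening and the grip force at its end, in the units of the state.
- observe(): the state, without advancing time (a new reading comes with each control period).
- get_image(name): name is "scene" or "top" or "wrist"; returns a dict with "image" (420x560x3 uint8, red, green, blue), "vfov" (degrees; the focal length in pixels is half the picture's height over the tangent of half this angle, whatever the lens; pixels are square), "cx", "cy" (the principal point, pixels), "xyz" and "attitude" of the camera in the world. Camera axes: x right, y down, z forward; pixel columns grow to the right and rows downward; lengths in m; the calibration is good to about 2 mm. A picture is of the moment at which its call begins. There is no depth.
- arm.sign_off(): hands the job in; it is judged then, once.
The state is a dict: "clock": time; "joints": joint angles; "dq": joint speeds; "joint_efforts": joint torques, N m; "position": TCP position; "ee_rot": TCP orientation; "force": force on the tool from outside, world axes, zero at the start; "ft_torque": the same for the moment, N m; "width": opening from 0.0 (shut) to 1.0 (fully open); "gripper_force": force on a finger pad.
Only numpy, scipy, OpenCV 4.12 (cv2) and the standard library are available. Lean on these libraries where they do the work, as an engineer would, in place of code of your own. Each camera call takes 0.05 s, during which the arm holds its last target. There are 200 camera calls.

## Working session

There is one attempt and no reset: what is moved stays moved. The work goes in short steps, Python scripts to look and compute and a tool call to move; the robot and the scene stay as the last step left them, time stands still between calls to the robot, and variables do not carry over. Pictures are saved under pics/ and viewed, at most 12 in all, crops included, and the job is handed in when it is done.

Besides the shell and the picture viewer there is one more tool, called as name(argument=value, ...) on one line, values as JSON. drive_tool: Moves the arm, as the interface text tells. Its arguments: {"type":"object","properties":{"steps":{"type":"array"},"grip_force":{"type":"number"}},"required":["steps"]}

```bash
mkdir -p pics
python3 - <<'E'
from cell import observe,get_image,arm
import cv2
print(observe(), arm.tcp_to_grasp)
for n in("scene","top"):
    d=get_image(n); cv2.imwrite(f"pics/{n}0.png",d["image"][:,:,::-1])
    print(n,{k:v for k,v in d.items() if k!="image"})
E
```

```text
{'clock': 0.0, 'joints': array([ 1.20140719,  0.43518466,  0.02498494,  1.57412   , -0.01159544,
        1.13402331, -0.07505377]), 'dq': array([-0.00151492,  0.0003232 , -0.00031495, -0.00014279,  0.0016905 ,
       -0.00068177,  0.00084472]), 'joint_efforts': array([ 3.87509954e-04, -6.67846513e+01,  9.85275395e-01, -3.14450061e+01,
       -6.06116513e-02,  4.30081389e-02,  1.61400271e-04]), 'position': array([ 0.16456658, -0.60239315,  0.22596008]), 'ee_rot': array([-3.11215498e+00, -4.17572720e-01,  5.67507213e-04]), 'force': array([-0.06106039,  0.15084014,  0.04744062]), 'ft_torque': array([-0.03093693, -0.05089713, -0.00478023]), 'gripper_force': 0.0, 'width': 0.999491343177602} 0.0188
scene {'vfov': 55.32337213319814, 'cx': 278.8070436067809, 'cy': 208.80285930961992, 'xyz': array([ 1.09413628, -0.17378231,  0.66218573]), 'attitude': array([-1.98948756, -1.33925772,  0.60353437])}
top {'vfov': 56.857162686923, 'cx': 282.2595532838785, 'cy': 204.8666634278215, 'xyz': array([0.3944198 , 0.07451228, 0.99057474]), 'attitude': array([-2.17146522,  2.17808109, -0.08962097])}
```

View pics/scene0.png

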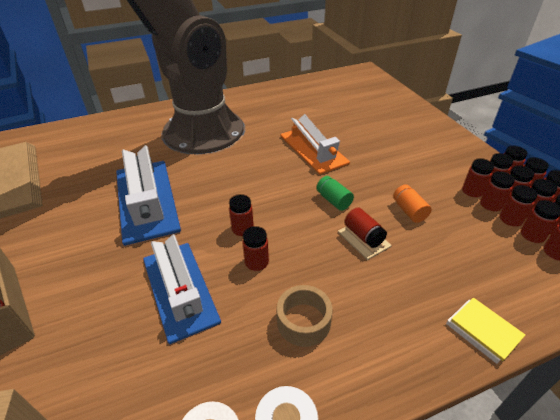

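View pics/top0.png

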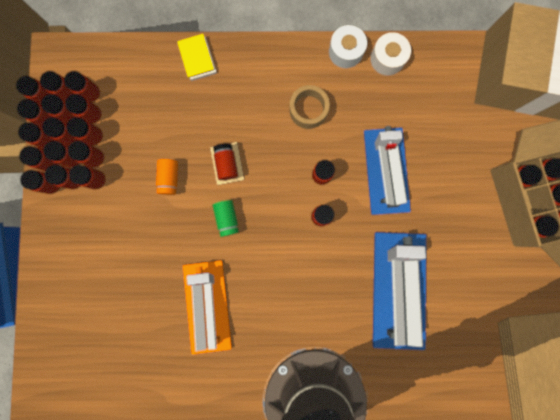

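The scene view shows the lying jar at (367,228), lid toward the camera. The small blue jig with the red pad is at (180,285), the standing jars at (241,215) and (256,248), and the tape roll at (304,314). In the top view the jar is at (226,162), lid up (+x), and the target jig is at (388,170) with its stop at (390,138). So the base faces away from the stop direction, and the jar needs a half turn.

```bash
cat > h.py <<'E'
import numpy as np,cv2
from scipy.spatial.transform import Rotation as R
from cell import observe,get_image,arm
def grab(n,save=None):
    d=get_image(n)
    if save: cv2.imwrite(save,d["image"][:,:,::-1])
    return d
def ray(d,uv):
    f=210/np.tan(np.radians(d["vfov"]/2)); uv=np.atleast_2d(uv).astype(float)
    v=np.c_[(uv[:,0]-d["cx"])/f,(uv[:,1]-d["cy"])/f,np.ones(len(uv))]
    return R.from_rotvec(d["attitude"]).apply(v)
def onz(d,uv,z):
    v=ray(d,uv); return d["xyz"]+v*((z-d["xyz"][2])/v[:,2])[:,None]
def proj(d,p):
    f=210/np.tan(np.radians(d["vfov"]/2))
    c=R.from_rotvec(d["attitude"]).inv().apply(np.atleast_2d(p)-d["xyz"]); return c[:,:2]/c[:,2:]*f+[d["cx"],d["cy"]]
def tri(d1,p1,d2,p2):
    a=ray(d1,p1)[0];b=ray(d2,p2)[0]
    s=np.linalg.lstsq(np.c_[a,-b],d2["xyz"]-d1["xyz"],rcond=None)[0]
    A=d1["xyz"]+a*s[0];B=d2["xyz"]+b*s[1]
    return (A+B)/2,np.linalg.norm(A-B)
def comp(m,near):
    n,l,s,c=cv2.connectedComponentsWithStats(m.astype(np.uint8))
    i=min((i for i in range(1,n) if s[i,4]>8),key=lambda i:np.hypot(*(c[i]-near)))
    return l==i,c[i]
E
python3 - <<'E'
from h import *
t=grab("top");s=grab("scene")
out=[]
for d,jar,blue,pad in((t,(226,162),(388,170),(390,147)),(s,(360,225),(180,290),(181,288))):
    hsv=cv2.cvtColor(d["image"],cv2.COLOR_RGB2HSV);h,S,v=cv2.split(hsv)
    red=((h<8)|(h>172))&(S>150)&(v>40)
    mj,cj=comp(red,jar); mb,cb=comp((h>100)&(h<125)&(S>120)&(v>50),blue); mp,cp=comp(red&(v>130),pad)
    rj=cv2.minAreaRect(np.argwhere(mj)[:,::-1].astype(np.float32))
    print("jar",cj,mj.sum(),onz(d,cv2.boxPoints(rj),.0355).round(4)[:,:2].tolist(),onz(d,cj,.05))
    rb=cv2.minAreaRect(cv2.findContours(mb.astype(np.uint8),0,2)[0][0]) 
    q=cv2.boxPoints(rb);print("plate",cb,q.round(1).tolist(),onz(d,q,.01)[:,:2].round(4).tolist())
    print("pad",cp,mp.sum(),onz(d,cp,.06)); out.append(cp)
print(tri(t,out[0],s,out[1]))
a=t["image"][115:225,360:425,::-1];b=t["image"][130:195,200:255,::-1]
c=s["image"][225:345,130:230,::-1]
k=lambda i,f:cv2.resize(i,None,fx=f,fy=f,interpolation=cv2.INTER_CUBIC)
im=np.zeros((600,800,3),np.uint8);A=k(a,5);C=k(c,4.5);im[:A.shape[0],:A.shape[1]]=A;im[:C.shape[0],330:330+C.shape[1]]=C
cv2.imwrite("pics/crop1.png",im)
E
```

```text
jar [225.22177419 164.1391129 ] 496 [[0.6105, 0.2498], [0.6187, 0.2047], [0.5491, 0.1917], [0.5411, 0.2365]] [[0.57734417 0.21860996 0.05      ]]
plate [377.63960232 178.04473902] [[364.0, 130.6999969482422], [402.0, 127.30000305175781], [409.6000061035156, 210.89999389648438], [371.6000061035156, 214.3000030517578]] [[0.671, -0.1323], [0.6797, -0.2305], [0.4636, -0.2433], [0.4552, -0.147]]
pad [390.35294118 145.91176471] 34 [[ 0.61889309 -0.18519157  0.06      ]]
jar [359.80564784 222.27076412] 602 [[0.5498, 0.1825], [0.5136, 0.2429], [0.5964, 0.255], [0.6272, 0.1975]] [[0.58247326 0.20923816 0.05      ]]
plate [181.82422803 300.17062549] [[135.6999969482422, 261.1000061035156], [188.10000610351562, 240.1999969482422], [221.0, 322.6000061035156], [168.60000610351562, 343.6000061035156]] [[0.4695, -0.2613], [0.4524, -0.1453], [0.6802, -0.1335], [0.6855, -0.2308]]
pad [180.28125 288.03125] 32 [[ 0.61441586 -0.18648911  0.06      ]]
(array([ 0.61779614, -0.18532075,  0.0636664 ]), np.float64(0.0022880958620516987))
```

View pics/crop1.png

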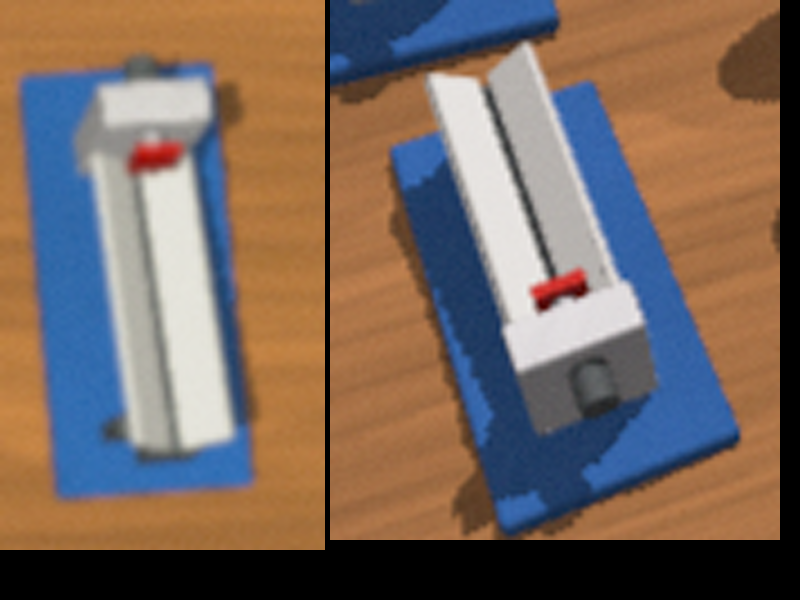

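Crop: in the left (top-view) panel the cradle's uphill corners are at (132,443) and (235,435), and the block's uphill top edge runs from (100,125) to (212,120). In the right (scene) panel the same corners are at (530,43) and (430,78), and the block edge runs from (628,283) to (503,325). The pad is red, slightly proud of the block.

Run:
```python
from h import *
t=grab("top");s=grab("scene")
T=lambda u,v:(360+u/5,115+v/5); S=lambda u,v:(130+(u-330)/4.5,225+v/4.5)
P={}
for n,a,b in(("upL",(132,443),(530,43)),("upR",(235,435),(430,78)),("blkL",(100,125),(628,283)),("blkR",(212,120),(503,325))):
    P[n],e=tri(t,T(*a),s,S(*b)); print(n,P[n].round(4),round(e,4))
up=(P["upL"]+P["upR"])/2; b=(P["blkL"]+P["blkR"])/2
d=b-up; yaw=np.arctan2(d[1],d[0]);print("yaw",yaw,"len",np.linalg.norm(d[:2]))
# valley line in top view: bottom 34 below axis; heights 57-34/.985.. 
u0=onz(t,T(178,448),.057+.150*np.sin(.1745)-.0335)[0];u1=onz(t,T(147,200),.030)[0]
print("valley",u0,u1,np.arctan2(*(u1-u0)[1::-1]))
# plate yaw
q=onz(t,[(364,130.7),(402,127.3),(409.6,210.9),(371.6,214.3)],.01);print("plate c",q.mean(0),np.arctan2(*((q[0]+q[1]-q[2]-q[3])[1::-1])))
```

```text
upL [ 0.4776 -0.1708  0.0628] 0.0007
upR [ 0.4815 -0.2185  0.0631] 0.0039
blkL [ 0.6315 -0.1589  0.0678] 0.0011
blkR [ 0.6335 -0.2108  0.0699] 0.0022
yaw 0.06370767821725801 len 0.15328772971908453
valley [ 0.47619574 -0.19693362  0.04954236] [ 0.60293199 -0.1905482   0.03      ] 0.050340996630276184
plate c [ 0.5673698  -0.18828132  0.01      ] 0.0634523843237048
```

drive_tool(steps=[[0,16.5,33,1,-0.004],[0,16.5,33,1,-0.004],[0,16.5,33,1,-0.004],[0,16.5,33,1,-0.004],[0,16.5,33,1,-0.004],[0,16.5,33,1,-0.004],[0,16.5,33,1,-0.004],[0,16.5,33,1,-0.004],[0,16.5,33,1,-0.004],[0,16.5,33,1,-0.004],[0,16.5,33,1,-0.004],[0,16.5,33,1,-0.004],[0,16.5,33,1,-0.004],[0,16.5,33,1,-0.004],[0,16.5,33,1,-0.004],[0,16.5,33,1,-0.004],[0,16.5,33,1,-0.004],[0,16.5,33,1,-0.004],[0,16.5,33,1,-0.004],[0,16.5,33,1,-0.004]])

```text
clock: 1.97
position: [0.4953, 0.0587, 0.2469]
ee_rot: [3.128, 0.292, 0.001]
force: [1.0, -1.3, 0.6]
width: 0.995
gripper_force: 0.0
```

```bash
python3 -c "
from h import *
o=observe();print(o['joints'].round(2),o['position'],R.from_rotvec(o['ee_rot']).as_matrix()[:,0])"
```

```text
[ 0.16  0.25 -0.47  1.81  0.13  1.1  -1.74] [0.49526044 0.05872779 0.24693596] [9.82719352e-01 1.85101442e-01 3.63110955e-04]
```

drive_tool(steps=[[0,17,32,0,0],[0,17,32,0,0],[0,17,32,0,0],[0,17,32,0,0],[0,17,32,0,0],[0,0,0,0,0]])

```text
clock: 2.47
position: [0.5805, 0.2247, 0.2461]
ee_rot: [-3.122, -0.302, -0.0]
force: [-0.5, -0.6, -0.2]
width: 0.999
gripper_force: 0.0
```

Run:
```python
from h import *
o=observe();print(o['joints'].round(2),o['position'])
d=grab("wrist","pics/w1.png");print(d["xyz"],d["vfov"],d["cx"],d["cy"])
h,S,v=cv2.split(cv2.cvtColor(d["image"],cv2.COLOR_RGB2HSV))
red=((h<8)|(h>172))&(S>150)&(v>30)
m,c=comp(red,proj(d,[.58,.22,.0355])[0]);print(c,m.sum())
q=cv2.boxPoints(cv2.minAreaRect(np.argwhere(m)[:,::-1].astype(np.float32)));print(q,onz(d,q,.0355))
```

```text
[-0.13  0.46 -0.48  1.52  0.22  1.21 -2.02] [0.58051224 0.22468207 0.24610332]
[0.65772435 0.23882275 0.40419676] 62.322368257401095 280.8148558425776 212.17939594669267
[287.09578682 187.81094707] 2777
[[265. 156.]
 [310. 156.]
 [310. 220.]
 [265. 220.]] [[0.60475773 0.24706717 0.0355    ]
 [0.61393783 0.20036766 0.0355    ]
 [0.54436093 0.18495158 0.0355    ]
 [0.5346211  0.23428727 0.0355    ]]
```

View pics/w1.png

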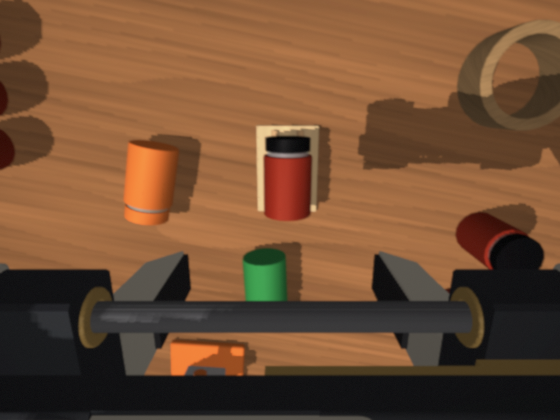

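The wrist view shows the jar body at (287,188), aligned with the image columns, its black lid at (288,146), both on the plate. The green jar sits just beyond the base at (265,275), clear of the fingers laterally.

drive_tool(steps=[[0,3,-1,-22,0],[0,3,-1,-25,0],[0,3,-1,-25,0],[0,2.5,-0.5,-25,0],[0,0,0,-25,0],[0,0,0,-25,0],[0,0,0,-25,0],[0,0,0,-20,0],[0,0,0,-15,0],[0,0,0,-10,0],[0,0,0,-5.5,0],[0,0,0,0,0],[0,0,0,0,0]])

```text
clock: 3.6
position: [0.5916, 0.2134, 0.0249]
ee_rot: [-3.128, -0.292, -0.001]
force: [-0.1, 0.2, 1.7]
width: 1.0
gripper_force: 0.0
```

drive_tool(steps=[[0.3,0,0,0,0],[0.45,0,0,0,0],[0.6,0,0,0,0],[0.7,0,0,0,0],[0.7,0,0,0,0],[0.7,0,0,0,0],[0.7,0,0,0,0],[0.7,0,0,0,0],[0.7,0,0,0,0]], grip_force=15)

```text
clock: 4.35
position: [0.5907, 0.2202, 0.0261]
ee_rot: [-3.12, -0.299, -0.004]
force: [-6.0, 13.1, 5.9]
width: 0.565
gripper_force: 15.0
```

drive_tool(steps=[[0.7,0,0,0,0],[0.7,0,2,0,0],[0.7,0,0,4,0],[0.7,0,0,6,0],[0.7,0,0,10,0],[0.7,0,0,15,0],[0.7,0,0,15,0],[0.7,0,0,20,0],[0.7,0,0,20,0],[0.7,0,0,20,0],[0.7,0,0,20,0],[0.7,0,0,0,0],[0.7,0,0,0,0]], grip_force=20)

```text
clock: 5.43
position: [0.592, 0.2153, 0.1555]
ee_rot: [-3.128, -0.291, -0.004]
force: [0.1, 0.8, -2.7]
width: 0.559
gripper_force: 20.0
```

Run:
```python
from h import *
o=observe();print(o['joints'].round(2),o['position'],o['force'],o['ft_torque'],o['width'],o['gripper_force'])
s=grab("scene");t=grab("top")
u=proj(s,o['position'])[0].astype(int);v=proj(t,o['position'])[0].astype(int);print(u,v)
k=lambda i:cv2.resize(i[:,:,::-1],(400,400),interpolation=cv2.INTER_CUBIC)
cut=lambda im,c:im[max(c[1]-60,0):max(c[1]-60,0)+120,c[0]-60:c[0]+60]
cv2.imwrite("pics/g1.png",np.hstack([k(cut(s["image"],u)),k(cut(t["image"],v))]))
```

```text
[-0.13  0.55 -0.46  1.62  0.27  1.03 -2.05] [0.59202213 0.21528899 0.15552677] [ 0.08913518  0.76129317 -2.72064113] [ 0.0181648   0.00529848 -0.00316778] 0.5592871609764929 19.995361268520355
[371 186] [219 148]
```

View pics/g1.png

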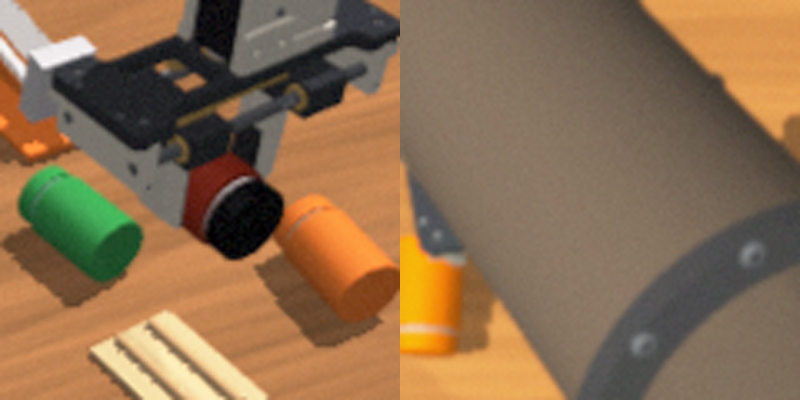

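The left panel (scene) shows the jar held between the fingers at about crop (230,200), black lid face at (243,218), and the rest now empty. The right panel (top view) is blocked by the arm.

```bash
cat >> h.py <<'E'
def lid(d,guess,tcp,yaw):
    """lid-face centre: blackest blob near guess, ray cut with the vertical plane of the jar axis through the tool"""
    im=d["image"].max(2)<45
    m,c=comp(im&(np.hypot(*np.meshgrid(np.arange(560)-guess[0],np.arange(420)-guess[1]))<16),guess)
    r=ray(d,c)[0];n=np.array([-np.sin(yaw),np.cos(yaw),0]);p=d["xyz"]+r*(n@(tcp-d["xyz"]))/(n@r)
    return c,m.sum(),p,(p-tcp)@[np.cos(yaw),np.sin(yaw),0]
E
python3 - <<'E'
from h import *
o=observe();s=grab("scene")
yaw=.186
print(lid(s,(384,191),o["position"],yaw))
# red body in wrist picture
d=grab("wrist","pics/w2.png");h,S,v=cv2.split(cv2.cvtColor(d["image"],cv2.COLOR_RGB2HSV))
red=((h<8)|(h>172))&(S>150)&(v>30);e=np.array([np.cos(yaw),np.sin(yaw),0])
j=o["position"]+[0,0,.012]; print("pred mid",proj(d,[j,j+.02*e,j+.038*e,j-.046*e]))
m,c=comp(red,proj(d,j)[0]);y,x=np.nonzero(m);print(c,m.sum(),x.min(),x.max(),y.min(),y.max())
E
```

```text
(array([383.12569832, 192.08938547]), np.int64(358), array([0.62288315, 0.22074847, 0.16350242]), np.float64(0.032678624297870766))
pred mid [[280.37288305 281.5714712 ]
 [280.39600851 241.72607224]
 [280.41836404 203.20727731]
 [280.32557763 363.07918063]]
[281.01069124 275.65769585] 5425 225 337 234 300
```

View pics/w2.png

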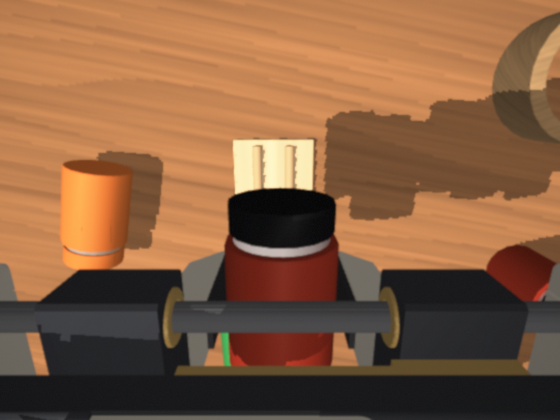

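The wrist view shows the jar square in the fingers (body columns 225–337, lid at (282,215)) and the rest empty below. I'll carry it over with a half turn.

drive_tool(steps=[[0.7,-2,-16,0,0.12],[0.7,-2,-16,0,0.12],[0.7,-2,-16,0,0.12],[0.7,-2,-16,0,0.12],[0.7,-2,-16,0,0.12],[0.7,-2,-16,0,0.12],[0.7,-2,-16,0,0.12],[0.7,-2,-16,0,0.12],[0.7,-2,-16,0,0.12],[0.7,-2,-16,0,0.12],[0.7,-2,-16,0,0.12],[0.7,-2,-16,0,0.12],[0.7,-2,-16,0,0.12],[0.7,-2,-16,0,0.12],[0.7,-2,-16,0,0.12],[0.7,-2,-16,0,0.12],[0.7,-2,-16,0,0.12],[0.7,-2,-16,0,0.12],[0.7,-2,-16,0,0.12],[0.7,-2,-16,0,0.12]])

```text
clock: 7.3
position: [0.5506, -0.1054, 0.1533]
ee_rot: [-0.851, -3.023, -0.0]
force: [1.2, 0.6, -1.5]
width: 0.562
gripper_force: 20.0
```

drive_tool(steps=[[0.7,-2,-16,0,0.12],[0.7,-2,-16,0,0.12],[0.7,-2,-16,0,0.12],[0.7,-2,-16,0,0.12],[0.7,-2,-16,0,0.12],[0.7,-3,-6,0,0.018],[0.7,0,0,0,0],[0.7,0,0,0,0],[0.7,0,0,0,0]])

```text
clock: 8.05
position: [0.5382, -0.1895, 0.1539]
ee_rot: [0.099, -3.14, -0.001]
force: [-0.8, -0.5, -2.1]
width: 0.562
gripper_force: 20.0
```

Run:
```python
from h import *
o=observe();X=R.from_rotvec(o['ee_rot']).as_matrix()[:,0];print(o['joints'].round(2),o['position'],np.arctan2(X[1],X[0])-np.pi,o['force'],o['width'])
d=grab("wrist","pics/w3.png")
O=np.array([.630,-.185,.057]);c,s=np.cos(.1745),np.sin(.1745);e=np.array([np.cos(.062)*c,np.sin(.062)*c,-s])
print(proj(d,[O,O-.15*e,O-.05*e]))
```

```text
[ 1.    0.72 -1.19  1.74  0.72  1.2   1.24] [ 0.5381794  -0.18946426  0.1539451 ] -6.220387828050471 [-0.82895456 -0.45190107 -2.0854831 ] 0.5618503782433232
[[279.56636054 318.11801659]
 [279.49805303 144.70547728]
 [279.54740184 269.98748491]]
```

View pics/w3.png

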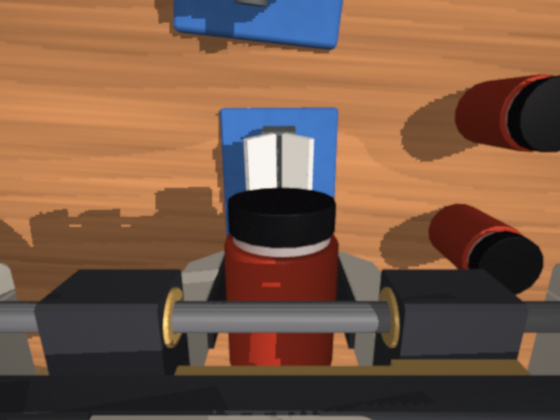

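The wrist view shows the jar over the cradle. The V groove is at column 280 with its uphill end at row 135, and the jar axis is at column 281, so they are lined up. Lowering now.

drive_tool(steps=[[0.7,0,-1,-10,0],[0.7,0,0,-15,0],[0.7,0,0,-15,0],[0.7,0,0,-15,0],[0.7,0,0,-10,0],[0.7,0,0,-8,0],[0.7,0,0,-5,0],[0.7,0,0,0,0],[0.7,0,0,0,0]])

```text
clock: 8.85
position: [0.5384, -0.1912, 0.0763]
ee_rot: [-0.099, 3.14, 0.0]
force: [0.1, -0.2, -2.9]
width: 0.565
gripper_force: 20.0
```

drive_tool(steps=[[0.7,0,0,-1,0],[0.7,0,0,-1,0],[0.7,0,0,-1,0],[0.7,0,0,-1,0],[0.7,0,0,0,0],[0.7,0,0,0,0]], grip_force=6)

```text
clock: 9.35
position: [0.5383, -0.1915, 0.0723]
ee_rot: [-0.099, 3.14, -0.0]
force: [-0.3, -1.0, -2.2]
width: 0.567
gripper_force: 6.0
```

drive_tool(steps=[[0.7,0,0,-1,0],[0.7,0,0,-1,0],[0.7,0,0,-1,0],[0.7,0,0,0,0],[0.7,0,0,0,0]], grip_force=5)

```text
clock: 9.77
position: [0.5382, -0.1914, 0.0691]
ee_rot: [0.099, -3.14, -0.0]
force: [-0.1, 0.4, -3.8]
width: 0.561
gripper_force: 5.0
```

drive_tool(steps=[[0.7,0,0,-1,0],[0.7,0,0,-1,0],[0.7,0,0,0,0],[0.7,0,0,0,0]])

```text
clock: 10.1
position: [0.5383, -0.1913, 0.0673]
ee_rot: [-0.099, 3.14, 0.0]
force: [-0.4, -0.4, -1.5]
width: 0.564
gripper_force: 5.0
```

drive_tool(steps=[[0.7,0,0,-1,0],[0.7,0,0,-1,0],[0.7,0,0,0,0],[0.7,0,0,0,0]])

```text
clock: 10.43
position: [0.5389, -0.1911, 0.0655]
ee_rot: [-0.099, 3.139, 0.001]
force: [2.0, 0.6, 0.6]
width: 0.565
gripper_force: 5.0
```

drive_tool(steps=[[0.7,0,0,-1,0],[0.7,0,0,-1,0],[0.7,0,0,0,0],[0.7,0,0,0,0]])

```text
clock: 10.77
position: [0.5389, -0.191, 0.0635]
ee_rot: [-0.1, 3.139, 0.001]
force: [4.9, 2.2, 1.0]
width: 0.562
gripper_force: 5.0
```

Run:
```python
from h import *
o=observe();print(o['joints'].round(2),o['position'],o['force'],o['ft_torque'],o['width'])
s=grab("scene");u=proj(s,o['position'])[0].astype(int);print(u)
cv2.imwrite("pics/p1.png",cv2.resize(s["image"][u[1]-60:u[1]+60,u[0]-65:u[0]+65,::-1],(650,600),interpolation=cv2.INTER_CUBIC))
```

```text
[ 0.95  0.82 -1.1   1.82  0.84  1.06  1.15] [ 0.53893923 -0.19101327  0.06354276] [4.94289587 2.23918474 0.97658409] [ 0.56874819 -1.16720184 -0.01813221] 0.5615823367795775
[169 258]
```

View pics/p1.png

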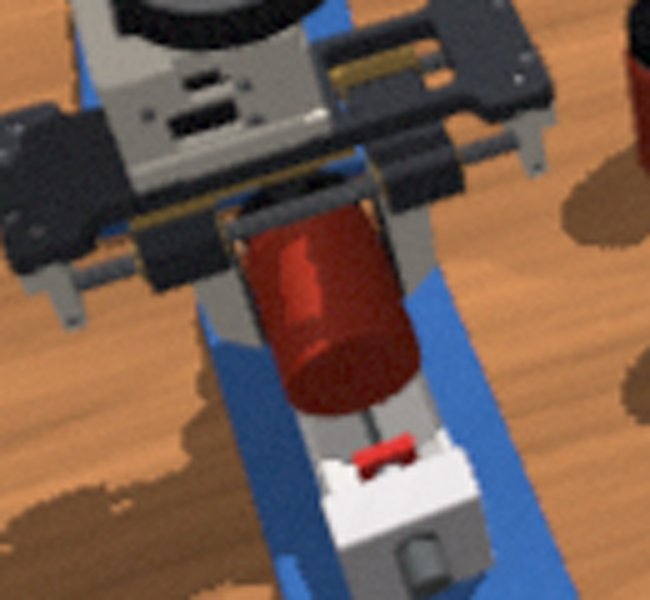

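The scene crop shows the jar over the cradle with its base at (352,375), pointing at the red pad at (385,457), with clear space in between. The wrist force shows the lid end now touches. I'll soften the grip and keep lowering so the jar pivots onto the flanks.

drive_tool(steps=[[0.7,0,0,0,0],[0.7,0,0,-0.5,0],[0.7,0,0,-0.5,0],[0.7,0,0,0,0],[0.7,0,0,0,0]], grip_force=3)

```text
clock: 11.23
position: [0.5378, -0.191, 0.0621]
ee_rot: [0.1, -3.139, -0.001]
force: [0.3, 3.5, 2.5]
width: 0.566
gripper_force: 3.0
```

drive_tool(steps=[[0.7,0,0,-0.5,0],[0.7,0,0,-0.5,0],[0.7,0,0,0,0],[0.7,0,0,0,0]])

```text
clock: 11.57
position: [0.5378, -0.1911, 0.0611]
ee_rot: [0.1, -3.139, -0.001]
force: [-1.9, 4.9, 2.4]
width: 0.564
gripper_force: 3.0
```

drive_tool(steps=[[0.7,0,0,-0.5,0],[0.7,0,0,-0.5,0],[0.7,0,0,0,0],[0.7,0,0,0,0]])

```text
clock: 11.9
position: [0.538, -0.1911, 0.0601]
ee_rot: [0.1, -3.139, -0.001]
force: [-0.6, 5.2, 4.3]
width: 0.564
gripper_force: 3.0
```

drive_tool(steps=[[0.7,0,1,0,0],[0.7,0,1,0,0],[0.7,0,0,0,0],[0.7,0,0,0,0]])

```text
clock: 12.23
position: [0.538, -0.191, 0.06]
ee_rot: [0.097, -3.139, 0.003]
force: [-0.5, -3.4, 1.9]
width: 0.565
gripper_force: 3.0
```

Run:
```python
from h import *
o=observe();print(o['position'],o['force'],o['ft_torque'],o['width'])
s=grab("scene");u=proj(s,o['position'])[0].astype(int);print(u)
d=grab("wrist")
A=cv2.resize(s["image"][u[1]-60:u[1]+60,u[0]-50:u[0]+50,::-1],(375,450),interpolation=cv2.INTER_CUBIC)
B=cv2.resize(d["image"][100:400,150:420,::-1],(405,450))
cv2.imwrite("pics/p2.png",np.hstack([A,B]))
```

```text
[ 0.53799738 -0.19098094  0.06002996] [-0.45840954 -3.39004967  1.88804117] [-0.74061489 -0.07481831 -0.02633316] 0.5650588799834939
[170 259]
```

View pics/p2.png

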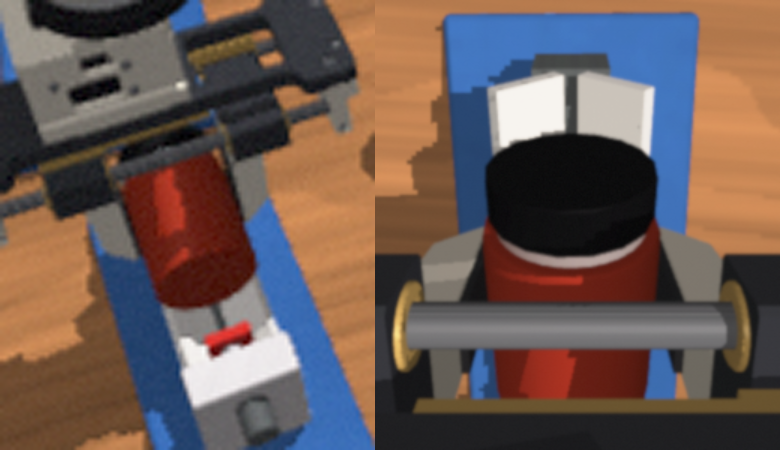

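The left panel shows the jar nose-down along the cradle, base at (210,280), pad at (228,335). The right panel shows the lid face now visible at (570,170), so the jar has pivoted to the slope and is centred in the V. Small lateral relief, then release.

drive_tool(steps=[[0.7,0,-0.8,0,0],[0.7,0,0,0,0],[0.42,0,0,0,0],[0.4,0,0,0,0],[0.38,0,0,0,0],[0.35,0,0,0,0],[0.3,0,0,0,0],[0.25,0,0,0,0],[0.2,0,0,0,0],[0.2,0,0,0,0],[0.2,0,0,0,0]])

```text
clock: 13.25
position: [0.5383, -0.1901, 0.0602]
ee_rot: [-0.099, 3.14, 0.0]
force: [-0.5, 0.1, -0.9]
width: 0.798
gripper_force: 0.0
```

drive_tool(steps=[[0.2,0,0,3,0],[0.2,0,0,8,0],[0.2,0,0,15,0],[0.2,0,0,20,0],[0.2,0,0,20,0],[0.2,-20,-1,15,0],[0.5,-25,-1.5,0,0],[0.8,-25,-1.5,0,0],[1,-20,-1,0,0],[1,0,0,0,0],[1,0,0,0,0]])

```text
clock: 14.17
position: [0.448, -0.1957, 0.1425]
ee_rot: [-0.098, 3.139, -0.003]
force: [0.6, 0.8, 0.4]
width: 0.484
gripper_force: 0.0
```

Run:
```python
from h import *
o=observe();print(o['joints'].round(2),o['position'],o['force'],o['ft_torque'],o['width'])
s=grab("scene");d=grab("wrist")
A=cv2.resize(s["image"][200:340,110:235,::-1],(400,448),interpolation=cv2.INTER_CUBIC)
B=cv2.resize(d["image"][:,140:420,::-1],(300,450))
cv2.imwrite("pics/p3.png",np.hstack([A,B[:448]]))
O=np.array([.630,-.185,.057]);c,q=np.cos(.1745),np.sin(.1745);e=np.array([np.cos(.062)*c,np.sin(.062)*c,-q])
for n,im in(("scene",s),("wrist",d)):
    h,S,v=cv2.split(cv2.cvtColor(im["image"],cv2.COLOR_RGB2HSV));red=((h<8)|(h>172))&(S>150)&(v>40)
    m,ct=comp(red,proj(im,O-.08*e)[0]);y,x=np.nonzero(m);print(n,ct,m.sum(),x.min(),x.max(),y.min(),y.max(),proj(im,[O-.045*e,O-.078*e,O-.129*e]).round(1).tolist())
```

```text
[ 1.16  0.61 -1.21  1.94  0.66  1.07  1.29] [ 0.44799015 -0.19574216  0.14254037] [0.58367495 0.79201582 0.38076076] [ 0.12820847 -0.12257382 -0.07803319] 0.4836281657317948
scene [169.92877493 259.35517569] 1053 153 187 238 280 [[176.1, 275.0], [171.2, 261.0], [164.0, 240.5]]
wrist [280.0015748  350.29186352] 1905 247 312 333 365 [[280.3, 378.3], [280.3, 350.2], [280.3, 300.1]]
```

View pics/p3.png

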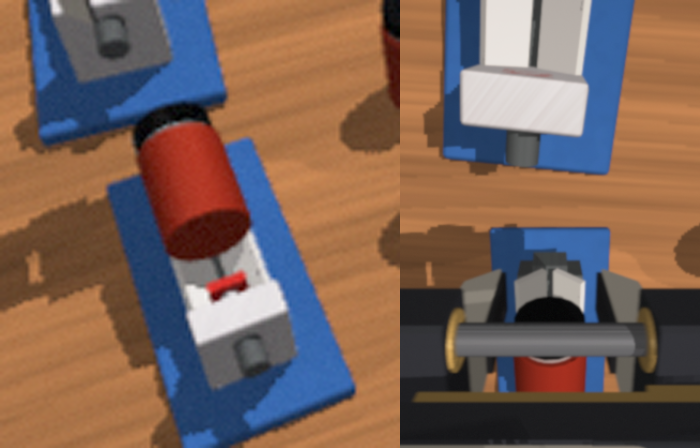

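The scene panel shows the released jar lying straight in the cradle, base about at (207,232), with clear space before the red pad at (227,283). The wrist panel shows it centred on the groove. Next: shut the fingers and go down behind the lid.

drive_tool(steps=[[1,8,0.5,0,0],[1,12,1,0,0],[1,12,1,0,0],[1,0,0,0,0],[1,0,0,0,0],[1,0,0,0,0],[1,0,0,0,0],[1,0,0,-10,0],[1,0,0,-15,0],[1,0,0,-15,0],[1,0,0,-15,0],[1,0,0,-7,0],[1,0,0,-4,0],[1,0,0,0,0],[1,0,0,0,0]])

```text
clock: 15.52
position: [0.4804, -0.1925, 0.0752]
ee_rot: [-0.1, 3.14, 0.001]
force: [0.2, 0.1, -0.2]
width: 0.006
gripper_force: 0.0
```

drive_tool(steps=[[1,1.5,0.1,0,0],[1,1.5,0.1,0,0],[1,1.5,0.1,0,0],[1,1.5,0.1,0,0],[1,1,0.1,0,0],[1,1,0.1,-0.2,0],[1,1,0,-0.2,0],[1,1,0,-0.2,0],[1,1,0,-0.2,0],[1,0,0,0,0]])

```text
clock: 16.35
position: [0.4912, -0.1921, 0.0744]
ee_rot: [0.099, -3.14, -0.0]
force: [-2.1, 0.3, 1.1]
width: 0.005
gripper_force: 1.3
```

drive_tool(steps=[[1,1,0.1,-0.2,0],[1,1,0,-0.2,0],[1,1,0.1,-0.2,0],[1,1,0,-0.2,0],[1,1,0.1,-0.2,0],[1,1,0.1,-0.2,0]])

```text
clock: 16.85
position: [0.4974, -0.1917, 0.0732]
ee_rot: [0.099, -3.14, -0.0]
force: [-2.5, 0.1, 1.6]
width: 0.006
gripper_force: 1.5
```

drive_tool(steps=[[1,1,0.1,-0.2,0],[1,1,0,-0.2,0],[1,1,0.1,-0.2,0],[1,1,0,-0.2,0],[1,1,0.1,-0.2,0],[1,1,0.1,-0.2,0]])

```text
clock: 17.35
position: [0.5034, -0.1913, 0.072]
ee_rot: [0.099, -3.14, 0.0]
force: [-2.7, -0.5, 2.6]
width: 0.007
gripper_force: 1.6
```

Run:
```python
from h import *
o=observe();print(o['joints'].round(2),o['position'],o['force'])
s=grab("scene")
O=np.array([.630,-.185,.057]);c,q=np.cos(.1745),np.sin(.1745);e=np.array([np.cos(.062)*c,np.sin(.062)*c,-q])
h,S,v=cv2.split(cv2.cvtColor(s["image"],cv2.COLOR_RGB2HSV));red=((h<8)|(h>172))&(S>150)&(v>40)
m,ct=comp(red,proj(s,O-.06*e)[0]);y,x=np.nonzero(m);print(ct,m.sum(),x.min(),x.max(),y.min(),y.max())
```

```text
[ 0.99  0.75 -1.08  1.89  0.79  1.01  1.18] [ 0.50335341 -0.19133305  0.07204036] [-2.65546512 -0.4771005   2.64886049]
[172.6023235  266.95889187] 1119 156 189 244 293
```

drive_tool(steps=[[1,1,0.1,-0.2,0],[1,1,0,-0.2,0],[1,1,0.1,-0.2,0],[1,1,0,-0.2,0]])

```text
clock: 17.73
position: [0.5074, -0.1911, 0.0712]
ee_rot: [-0.099, 3.14, 0.0]
force: [-2.5, -0.2, 2.3]
width: 0.009
gripper_force: 1.7
```

drive_tool(steps=[[1,1,0.1,-0.2,0],[1,1,0,-0.2,0],[1,1,0.1,-0.2,0]])

```text
clock: 17.98
position: [0.5104, -0.1909, 0.0706]
ee_rot: [-0.099, 3.14, 0.0]
force: [-2.8, 0.8, 2.1]
width: 0.006
gripper_force: 1.6
```

drive_tool(steps=[[1,1,0.1,-0.2,0],[1,1,0,-0.2,0]])

```text
clock: 18.15
position: [0.5123, -0.1908, 0.0702]
ee_rot: [0.099, -3.14, -0.0]
force: [-2.6, 0.3, 2.9]
width: 0.005
gripper_force: 1.7
```

drive_tool(steps=[[1,1,0.1,-0.2,0],[1,1,0,-0.2,0]])

```text
clock: 18.32
position: [0.5143, -0.1907, 0.0698]
ee_rot: [0.099, -3.14, 0.0]
force: [-2.2, 0.2, 3.1]
width: 0.01
gripper_force: 1.7
```

drive_tool(steps=[[1,1,0.1,-0.2,0],[1,1,0,-0.2,0]])

```text
clock: 18.48
position: [0.5164, -0.1906, 0.0694]
ee_rot: [-0.099, 3.14, 0.0]
force: [-3.1, 0.2, 1.9]
width: 0.003
gripper_force: 1.5
```

drive_tool(steps=[[1,1,0.1,-0.2,0],[1,1,0,-0.2,0]])

```text
clock: 18.65
position: [0.5184, -0.1905, 0.069]
ee_rot: [-0.099, 3.14, 0.0]
force: [-3.9, -0.2, 3.1]
width: 0.006
gripper_force: 1.7
```

drive_tool(steps=[[1,1,0.1,-0.2,0],[1,1,0,-0.2,0]])

```text
clock: 18.82
position: [0.5204, -0.1904, 0.0686]
ee_rot: [-0.099, 3.14, 0.0]
force: [-3.4, 0.3, 3.4]
width: 0.002
gripper_force: 1.7
```

drive_tool(steps=[[1,1,0.1,-0.2,0],[1,1,0,-0.2,0]])

```text
clock: 18.98
position: [0.5224, -0.1902, 0.0682]
ee_rot: [-0.099, 3.14, 0.0]
force: [-2.4, 0.1, 2.5]
width: 0.003
gripper_force: 1.7
```

drive_tool(steps=[[1,1,0.1,-0.2,0],[1,1,0,-0.2,0]])

```text
clock: 19.15
position: [0.5234, -0.1902, 0.0678]
ee_rot: [0.099, -3.138, 0.0]
force: [-10.2, 0.2, 9.4]
width: 0.006
gripper_force: 5.8
```

drive_tool(steps=[[1,1,0.1,-0.2,0],[1,1,0,-0.2,0]])

```text
clock: 19.32
position: [0.5238, -0.1901, 0.0675]
ee_rot: [0.099, -3.135, 0.001]
force: [-16.6, 0.5, 19.0]
width: 0.003
gripper_force: 10.1
```

The stiffness at the stop is higher than I assumed, so I'll ease back right away.

drive_tool(steps=[[1,-0.6,0,0.5,0],[1,-0.4,0,0.3,0]])

```text
clock: 19.48
position: [0.5236, -0.1902, 0.0678]
ee_rot: [0.099, -3.137, 0.001]
force: [-7.0, 0.0, 2.0]
width: 0.006
gripper_force: 3.3
```

drive_tool(steps=[[1,0.3,0,0,0],[1,0,0,0,0],[1,0,0,0,0]])

```text
clock: 19.73
position: [0.5237, -0.1902, 0.0677]
ee_rot: [0.099, -3.136, 0.0]
force: [-8.3, 0.7, 5.6]
width: 0.004
gripper_force: 4.6
```

drive_tool(steps=[[1,0,0,0,0],[1,0,0,0,0],[1,0,0,0,0],[1,0,0,0,0],[1,0,0,0,0],[1,0,0,0,0]])

```text
clock: 20.23
position: [0.5237, -0.1902, 0.0677]
ee_rot: [0.099, -3.136, 0.0]
force: [-8.2, -0.5, 5.4]
width: 0.004
gripper_force: 4.6
```

drive_tool(steps=[[1,0,0,0,0],[1,-0.3,0,0.1,0],[1,-0.3,0,0.1,0],[1,-0.3,0,0.1,0],[1,-0.4,0,0.1,0],[1,-0.5,0,0.1,0],[1,-0.6,0,0.1,0],[1,-1,0,0,0],[1,-2,0,0,0],[1,-5,0,0,0],[1,-10,-1,0,0],[1,-10,-1,5,0],[1,-10,0,20,0],[1,0,0,30,0],[1,0,0,30,0],[1,0,0,0,0]])

```text
clock: 21.57
position: [0.487, -0.1919, 0.1591]
ee_rot: [-0.099, 3.134, -0.004]
force: [0.3, 0.3, -0.4]
width: 0.001
gripper_force: 0.0
```

Run:
```python
from h import *
o=observe();print(o['position'],o['force'])
s=grab("scene");t=grab("top")
A=cv2.resize(s["image"][200:340,110:235,::-1],(400,448),interpolation=cv2.INTER_CUBIC)
B=cv2.resize(t["image"][110:222,345:440,::-1],(380,448),interpolation=cv2.INTER_CUBIC)
cv2.imwrite("pics/p4.png",np.hstack([A,B]))
```

```text
[ 0.48695351 -0.19189185  0.15910472] [ 0.33238698  0.27680304 -0.37806561]
```

View pics/p4.png

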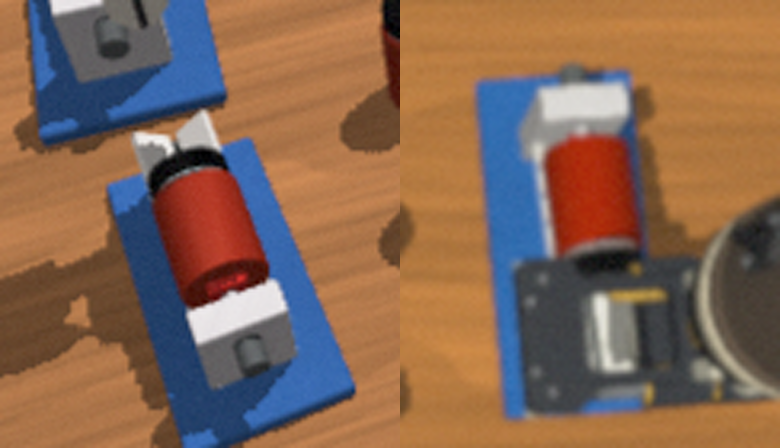

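Both panels show the jar lying straight in the cradle, base at (230,285) against the pad, with the hand clear. Handing in.

```bash
python3 -c "
from cell import arm
print(arm.sign_off())"
```

```text
the job is handed in; nothing more can be done
None
```

I handed the job in with the jar released in the V-cradle, by the last pictures on both flanks with its base at the stop; I held it at about 9 N for roughly 0.7 s, but on first contact the wrist force peaked at about 17 N along the push and 19 N vertically before I eased off, so the 15 N ramming limit may have been passed, and sign-off gave no verdict.

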